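# Pack the service tray and take the switch key along

### The job

Pack the grey tray for a service call: lay the red-handled screwdriver and the blue marker pen in the foam grooves cut for them, and stand the yellow tape measure in its foam pocket. So that nobody powers the bench meanwhile, also take the red key out of the yellow-faced key switch (turn it until its bit lines up with the slot, then draw it straight up) and stand it bit down in its deep rectangular well in the foam. Leave the two black-handled screwdrivers and the yellow glue tube lying where they are.

Things in the scene. Friction and masses are not known exactly. Their poses are not given: they have to be found in the camera images.
- red_driver (a point): Red-handled screwdriver, 120 mm long, lying. Point on its axis at mid-length, 6.5 mm above its underside; y points along it to the blade tip. The handle (14 mm thick, 13 mm high) runs from y = -57 to +12 mm, the thin blade to +57 mm. Grip across the handle, best at y = -15 mm. It may lie either way round in its groove.
- marker: Blue marker pen, 133 mm long (along y), 15 mm wide and high, lying. Origin at the middle of its underside.
- tape_measure: Yellow tape measure with black discs on its sides, standing: 33 mm (x) by 65 mm (y) by 55 mm high. Origin at the middle of its underside. Grip it across x. It may stand either way round in its pocket. When carrying things, mind the instruments behind the tray (fronts from x = 0.61 m, up to 0.15 m high).
- key: Key with a flat red bow, standing in the key switch. Origin: middle of its bit's underside; z up along the shaft. Bit 26 mm along x, 5 mm along y, z 0 to 8. Shaft 12 mm thick; an 18 mm collar rests on the switch face, underside at z = 18. Bow 32 mm along x, 8 mm thick along y, z 27 to 55 mm: grip it across y from above. Turns freely, 50 g.
- key_switch: Fixed grey box 76 x 76 mm, yellow face 30 mm above the table; origin under its centre. The face is an 8 mm guard plate with a 14 mm hole and a slot 32 x 10 mm along the switch's x (red line marks it). Under it the key's bit sits turned 45 to 80 degrees clockwise (from above) from the slot; the key lifts out only with its x along the switch's x, within 8 degrees.
- insert_driver: Black foam insert with a small deep well, fixed in half of the grey tray (rim 5 mm above the foam). All in mm: 150 (x) x 168 (y) x 36; origin under its centre. Driver groove: centre x -33, y 0, 30 wide, 136 long along y, floor z 24; finger recess x -70..4, y -18..18, as deep. Key well: centre x 20, y -48, 34 (x) x 48 (y), floor z 6; key's x along the insert's y, it may lean.
- insert_marker: Black foam insert with a wide pocket, fixed in the other half of the tray (halves swap at random). All in mm: 150 (x) x 168 (y) x 36 high; origin under its centre. Marker groove: centre x -33, y 0, 31 wide, 149 long along y, floor z 24; finger recess x -70..4, y -18..18, equally deep. Tape measure pocket: centre x 35, y 0, 50 (x) x 82 (y), floor z 18.
- driver_dark: Look-alike to leave alone: screwdriver with a short all-black handle, 125 mm long (y to the blade), 19 mm thick. Origin at the middle of its underside.
- driver_stubby: Look-alike to leave alone: small screwdriver with a black handle and yellow end cap, 96 mm long (y to the blade), 15 mm thick. Origin at the middle of its underside.
- glue_tube: Look-alike to leave alone: slim yellow glue tube with a white neck, 107 mm long (y), 17 mm thick. Origin at the middle of its underside.
Mind the look-alikes: they are no part of the job. There is more than one size of the key; the job needs the middle-sized.

How it is judged:
By the outcome, as a careful person would: the job done as asked, in the order asked, and still so for the second after the job is handed in, with the robot touching nothing.
It also fails if it takes over 122 s, if anything falls off the work surface, if the arm or the gripper's body presses on something with over 40 N, if the wrist force passes 120 N, or if a joint passes its speed limit or range.

### The arm

A 6-joint arm with a two-finger parallel gripper is mounted at the origin on a cart in front of the work surface, level with it; the furniture and walls round the work are solid. World frame = base frame: x ahead of the robot, y to its left, z up, the work surface at z = 0. Lengths are in m, angles in rad, forces in N, time in s.
With the tool pointing down it reaches from about 0.25 to 0.775 m from the base axis. Payload 4 kg.
Tool frame: the origin (TCP) lies on the centre line of the jaws, within the pads' length; the fingertips stand 25 mm ahead of it and the grasp point (between the pads) lies 6 mm ahead of it; z points along the fingers, y is the line along which they close (so a half turn about z gives the same grasp; the last joint's range is limited). The gripper opens to 94 mm and grips with 3 to 60 N. Pads are 16 mm wide; open, the fingers measure 119 mm over their backs; the gripper's body (75 mm by 177 mm) begins 78 mm behind the grasp point.
Start: joints at [1.107, 0.087, 1.371, -0, 1.684, -0.103], TCP at [0.194, 0.515, 0.231] pointing down, gripper open.
Joint ranges: [-3.1, 3.1], [-0.76, 2.03], [0.27, 2.55], [-1.08, 4.22], [0.17, 2.65], [-2.57, 2.57]. Speed limits (rad/s): [2.79, 2.79, 3.14, 3.14, 3.14, 3.14].

### API

Orientations are given as [roll, pitch, yaw] about the fixed x, y, z axes, in that order (R = Rz(yaw) Ry(pitch) Rx(roll)).
In Python, from bench import sensors, optics, ticket gives the robot as it stands.
- The arm moves only by the tool send_rows, never from a script. Its argument "rows" is a list of rows, each a list of 6 numbers: the shift along the world's x, y, z in mm, then the turn, a rotation vector about the world's x, y, z in rad. In form: [[x, y, z, wx, wy, wz], ...]. A call has 1 to 8 rows; each row shifts and turns the commanded pose from where the row before left it; what a row does not reach is not made up. A row lasts 1/12 s, in which the tool goes at most 41.7 mm and 7.16 degrees, less where a joint would pass 70% of its speed; a pose out of reach is approached as far as the arm can. A call is refused whole if a number of a shift passes 41.7 or a number of a turn 0.125, either way. A call with a gripper value outside its range is refused whole. "grip" is the finger opening in mm, from 0 to 94, set as the call begins (left out, the last holds). The fingers move at their own pace and stop on an object; the grip force is fixed at half the most. Time passes only in rows, so rows that do not move let the fingers close. It gives the time, the measured TCP pose, the force, the opening and the grip force at its end, in the units of the state.
- sensors.get_obs(): the state, without advancing time (a new reading comes with each control period).
- optics.snapshot(name): name is "scene" or "top" or "wrist"; returns the picture (400x640x3 uint8, red, green, blue); there is no depth.
- optics.camera_model(name): a dict with "vertical_fov" (degrees; the focal length in pixels is half the picture's height over the tangent of half this angle, whatever the lens; pixels are square), "cx", "cy" (the principal point, pixels), "R" (3x3) and "t" (3): a world point X has camera coordinates R X + t. Camera axes: x right, y down, z forward; pixel columns grow to the right and rows downward; lengths in m; the calibration is good to about 2 mm. A picture is of the moment at which its call begins: read the wrist's pose just before it. camera_model takes no time and is no camera call; for the wrist camera it gives the pose at the moment of the call.
- ticket.close_job(): hands the job in; it is judged then, once.
The state is a dict: "time": time; "joint_positions": joint angles; "qvel": joint speeds; "joint_torque": joint torques, N m; "tool_pos": TCP position; "ee_rot": TCP orientation; "wrist_force": force on the tool from outside, world axes, zero at the start; "wrist_torque": the same for the moment, N m; "width": finger opening in m; "finger_force": force on a finger pad.
Only numpy, scipy, OpenCV 4.12 (cv2) and the standard library are available. Lean on these libraries where they do the work, as an engineer would, in place of code of your own. Each camera call takes 0.05 s, during which the arm holds its last target. There are 200 camera calls.

## Working session

There is one attempt and no reset: what is moved stays moved. The work goes in short steps, Python scripts to look and compute and a tool call to move; the robot and the scene stay as the last step left them, time stands still between calls to the robot, and variables do not carry over. Pictures are saved under pics/ and viewed, at most 14 in all, crops included, and the job is handed in when it is done.

Besides the shell and the picture viewer there is one more tool, called after ">>>" as name([rows], argument=value, ...), one row to a line, values as JSON. send_rows: Moves the arm, as the interface text tells. Its arguments: {"type":"object","properties":{"rows":{"type":"array"},"grip":{"type":"number"}},"required":["rows"]}

```bash
ls; mkdir -p pics; cat > h.py <<'E'
import numpy as np, cv2
from bench import sensors, optics, ticket
def cam(n):
    m=optics.camera_model(n); f=200/np.tan(np.radians(m["vertical_fov"])/2)
    return m,f,np.array(m["R"]),np.array(m["t"])
def px2w(n,u,v,z,c=None):
    m,f,R,t=c or cam(n)
    d=R.T@np.array([(u-m["cx"])/f,(v-m["cy"])/f,1]); o=-R.T@t
    return o+d*(z-o[2])/d[2]
def w2px(n,X,c=None):
    m,f,R,t=c or cam(n)
    p=R@np.array(X)+t; return np.array([f*p[0]/p[2]+m["cx"],f*p[1]/p[2]+m["cy"]])
def snap(n,name,box=None,s=1):
    im=optics.snapshot(n)[:,:,::-1]
    cv2.imwrite(f"pics/{name}_raw.png",im)
    crop(im,name,box,s); return im
def crop(im,name,box=None,s=1):
    if box: im=im[box[1]:box[3],box[0]:box[2]]
    cv2.imwrite(f"pics/{name}.png",cv2.resize(im,None,fx=s,fy=s,interpolation=cv2.INTER_CUBIC))
E
python3 - <<'E'
from h import *
o=sensors.get_obs(); print(o)
for n in("scene","top","wrist"):
    m,f,R,t=cam(n); print(n,m,f,-R.T@t)
snap("top","top1",None,1.25)
snap("scene","sc1",None,1.25)
E
```

```text
pics
{'time': 0.0, 'joint_positions': array([ 1.10688890e+00,  8.79879459e-02,  1.37225022e+00,  9.63337343e-06,
        1.68361194e+00, -1.03106946e-01]), 'qvel': array([ 0.00052696,  0.00103811, -0.00121117,  0.00054269,  0.00120882,
        0.00132886]), 'joint_torque': array([ 2.60806519e-04, -3.40192902e+01, -3.02424932e+01,  7.16249761e-02,
        3.33456905e-02, -1.55718053e-04]), 'tool_pos': array([0.19394406, 0.51413899, 0.22928817]), 'ee_rot': array([-3.13934817e+00, -2.41870647e-04,  2.78079297e+00]), 'wrist_force': array([ 0.35907408,  0.37497545, -0.37636863]), 'wrist_torque': array([0.00166416, 0.02075568, 0.04875033]), 'finger_force': 0.0, 'width': 0.09394087151764391}
scene {'vertical_fov': 47.609829100857354, 'cx': 323.5656020629946, 'cy': 193.3573891972722, 'R': array([[ 0.85464161, -0.51917887,  0.00640506],
       [-0.24314614, -0.41109164, -0.87856907],
       [ 0.45876756,  0.74930432, -0.47757236]]), 't': array([-0.48145225,  0.13788819,  0.98543394])} 453.3553797536959 [-0.00708903 -0.93166506  0.59484404]
top {'vertical_fov': 52.38064605762281, 'cx': 320.2296057797583, 'cy': 205.72785845958987, 'R': array([[-0.01498992, -0.99959668,  0.0241203 ],
       [-0.99864092,  0.01376261, -0.05026838],
       [ 0.04991615, -0.02484104, -0.99844444]]), 't': array([-0.08726755,  0.519752  ,  1.19538568])} 406.6270190672924 [ 0.45806843 -0.06469088  1.2217582 ]
wrist {'vertical_fov': 62.221024104118904, 'cx': 321.46772130449835, 'cy': 196.92987908258817, 'R': array([[ 0.35257612,  0.93577858, -0.00292148],
       [ 0.90092842, -0.33859809,  0.27143935],
       [ 0.25301792, -0.09833508, -0.96245111]]), 't': array([-0.54985233, -0.02879483,  0.39207255])} 331.40630043548606 [0.1206055  0.54334465 0.38356032]
```

View pics/top1.png

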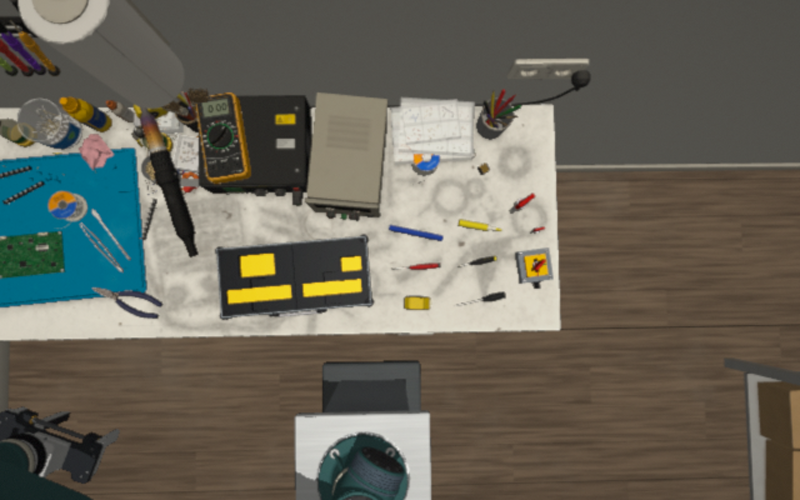

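View pics/sc1.png

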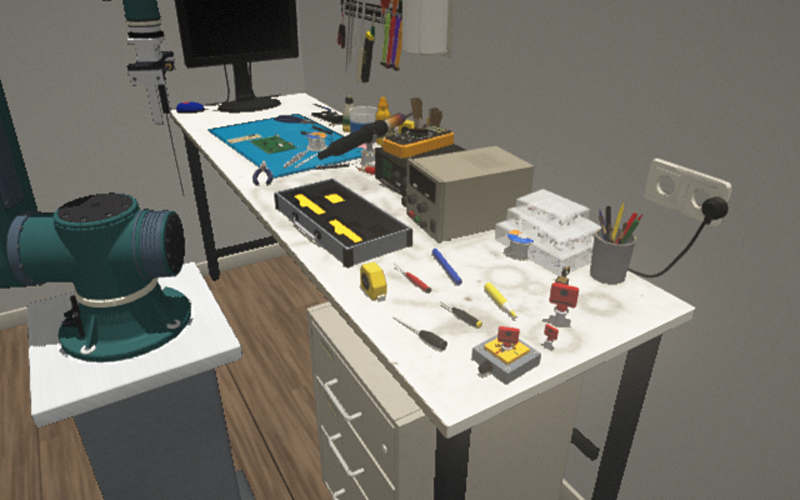

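Top view (in 1.25× pixels):
- **Tray:** (294,277). The left half is the marker insert, with its wide pocket at (258,265) and groove at (260,295). The right half is the driver insert, with its groove at (332,288) and well at (351,264).
- **Red driver:** handle at (427,266), against the black-handled drivers at (484,261) and (494,297).
- **Blue marker:** (415,232), against the blue and orange reel at (427,163).
- **Yellow tape measure:** (417,302), against the glue tube at (478,225).
- **Key:** in the switch at (537,265), against the larger loose key at (522,203) and the smaller one at (538,230).

```bash
python3 - <<'E'
from h import *
im=cv2.imread("pics/top1_raw.png")
crop(im,"crop1",(310,160,450,255),5.6)
for k,(u,v,z) in dict(marker=(415,232,.01),driver=(415,267,.007),tape=(417,302,.055),key=(537,265,.06),insM=(258,265,.018),insD=(332,288,.024),bigkey=(522,203,.03),c1=(219,250,.041),c2=(367,237,.041),c3=(371,302,.041),c4=(222,317,.041)).items():
    print(k,px2w("top",u/1.25,v/1.25,z).round(3))
E
```

```text
marker [ 0.579 -0.131  0.01 ]
driver [ 0.495 -0.13   0.007]
tape [ 0.413 -0.13   0.055]
key [ 0.494 -0.408  0.06 ]
insM [0.504 0.241 0.018]
insD [0.448 0.067 0.024]
bigkey [ 0.642 -0.385  0.03 ]
c1 [0.539 0.324 0.041]
c2 [ 0.565 -0.017  0.041]
c3 [ 0.414 -0.025  0.041]
c4 [0.385 0.317 0.041]
```

View pics/crop1.png

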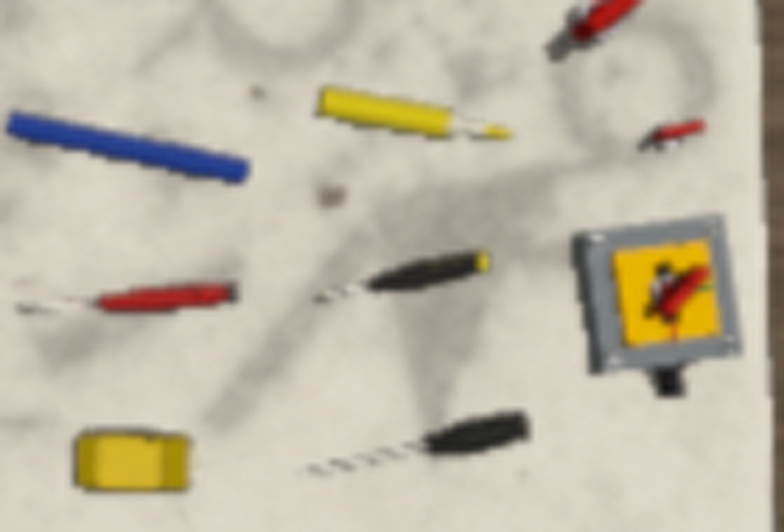

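The crop confirms the choices: the driver with the red handle and metal tip, the blue marker, the yellow tape block, and the key standing in the yellow-faced switch. Its slot line points down near (673,330). Next I'll move the wrist camera over the tray.

>>> send_rows([
  [19,-36,2,0,0,0.036],
  [19,-36,2,0,0,0.036],
  [19,-36,2,0,0,0.036],
  [19,-36,2,0,0,0.036],
  [19,-36,2,0,0,0.036],
  [19,-36,2,0,0,0.036],
  [19,-36,2,0,0,0.036],
  [19,-36,2,0,0,0.036],
])

```text
time: 0.77
tool_pos: [0.3463, 0.2247, 0.2462]
ee_rot: [-3.142, -0.0, 3.071]
wrist_force: [0.2, 0.6, 0.3]
width: 0.0944
finger_force: 0.0
```

>>> send_rows([
  [19,-36,2,0,0,0.036],
  [19,-36,2,0,0,0.036],
  [0,0,0,0,0,0],
  [0,0,0,0,0,0],
])

```text
time: 1.1
tool_pos: [0.3848, 0.1527, 0.2501]
ee_rot: [3.141, -0.001, 3.135]
wrist_force: [0.0, 0.2, -0.1]
width: 0.0939
finger_force: 0.0
```

```bash
python3 - <<'E'
from h import *
import pickle
c=cam("wrist"); snap("wrist","w1",None,1.25); pickle.dump(c,open("c1.pkl","wb")); print(sensors.get_obs()["tool_pos"],-c[2].T@c[3])
E
```

```text
[0.38415527 0.15402962 0.25005745] [0.30634571 0.15427247 0.40438662]
```

View pics/w1.png

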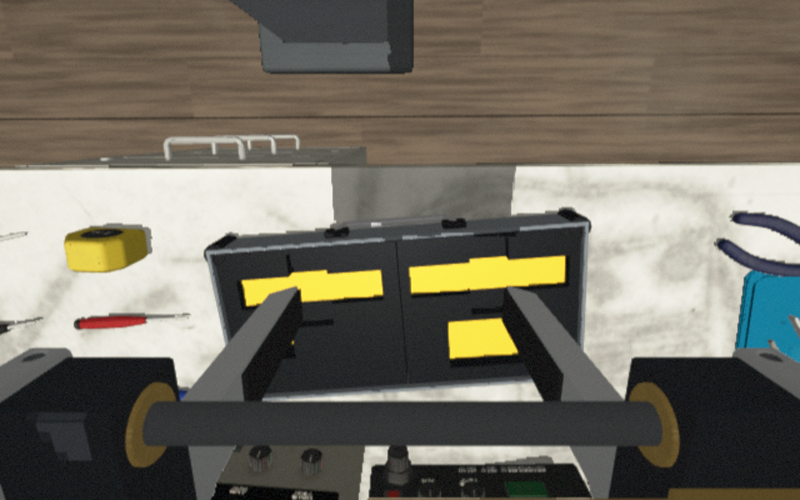

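>>> send_rows([
  [2,-40,0,0,0,0],
  [2,-40,0,0,0,0],
  [2,-40,0,0,0,0],
  [2,-40,0,0,0,0],
  [2,-40,0,0,0,0],
  [2,-40,0,0,0,0],
  [2,-40,0,0,0,0],
  [2,-40,0,0,0,0],
])

```text
time: 1.82
tool_pos: [0.4004, -0.1652, 0.2504]
ee_rot: [3.141, 0.0, -3.139]
wrist_force: [0.4, -0.5, -0.3]
width: 0.0939
finger_force: 0.0
```

>>> send_rows([
  [2,-40,0,0,0,0],
  [2,-40,0,0,0,0],
  [0,0,0,0,0,0],
  [0,0,0,0,0,0],
])

```text
time: 2.15
tool_pos: [0.4047, -0.245, 0.2495]
ee_rot: [3.139, -0.002, 3.14]
wrist_force: [0.1, 0.8, -1.0]
width: 0.0939
finger_force: 0.0
```

```bash
python3 - <<'E'
from h import *
import pickle
c=cam("wrist"); snap("wrist","w2",None,1.25); pickle.dump(c,open("c2.pkl","wb")); print(sensors.get_obs()["tool_pos"],-c[2].T@c[3])
E
```

```text
[ 0.40471121 -0.24392853  0.24980712] [ 0.32632965 -0.24420927  0.40380874]
```

View pics/w2.png

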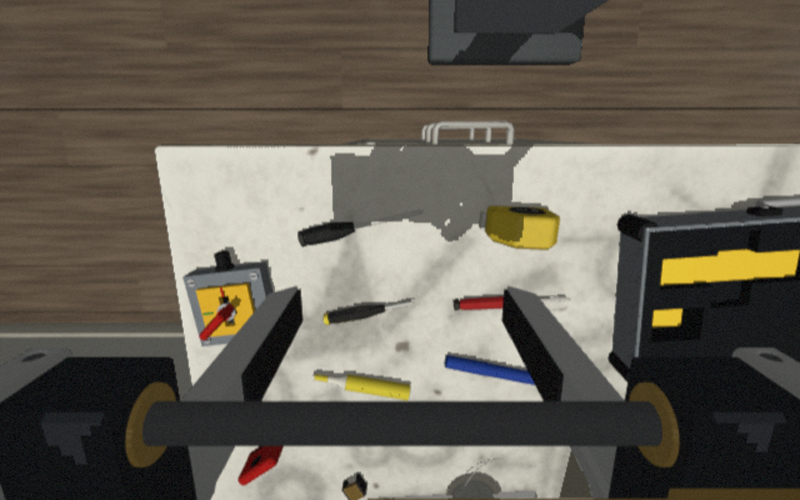

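w1 (tray, 1.25×): the marker groove floor spans (411,294)–(566,283) and the wide pocket floor has a corner at (450,360). The driver groove floor spans (243,306)–(383,297).

w2: the driver's butt is at (453,303) and its tip at (567,298). The marker's left end is at (446,361), the tape is at (522,228), and the switch is at (228,308) with a key bow that looks diagonal. I'll turn these into positions.

```bash
python3 - <<'E'
from h import *
import pickle
from scipy.optimize import least_squares
c1=pickle.load(open("c1.pkl","rb"));c2=pickle.load(open("c2.pkl","rb"))
im=cv2.imread("pics/w1_raw.png");hsv=cv2.cvtColor(im,cv2.COLOR_BGR2HSV)
m=cv2.inRange(hsv,(22,120,150),(38,255,255))
for c in cv2.findContours(m,cv2.RETR_EXTERNAL,cv2.CHAIN_APPROX_NONE)[0]:
    if cv2.contourArea(c)>200:print(cv2.approxPolyDP(c,2,True)[:,0].tolist())
E0=lambda c,u,v,z:px2w("wrist",u/1.25,v/1.25,z,c)
a,b=E0(c1,243,306,.024),E0(c1,383,297,.024);print("drv groove edge",a,b,np.linalg.norm(a-b))
a,b=E0(c1,411,294,.024),E0(c1,566,283,.024);print("mk groove edge",a,b,np.linalg.norm(a-b))
def ins(p,off,yaw): 
    R=np.array([[np.cos(yaw),-np.sin(yaw)],[np.sin(yaw),np.cos(yaw)]]);return p[:2]-R@np.array(off)
print("tape floor corner",E0(c1,450,360,.018))
a,b=E0(c2,453,303,.0065),E0(c2,567,298,.004);d=b-a;print("driver w2",a,b,np.linalg.norm(d),(a+b)/2)
T=lambda u,v,z:px2w("top",310+u/5.6,160+v/5.6,z)
a,b=T(237,292,.0065),T(18,307,.004);print("driver top",a,b,np.linalg.norm(a-b),(a+b)/2)
a,b=T(248,171,.008),T(8,122,.008);print("marker top",a,b,np.linalg.norm(a-b),(a+b)/2)
print("marker left end w2",E0(c2,446,361,.01))
print("tape top",T(78,435,.05),T(188,435,.05),T(188,490,.05),T(75,488,.05))
print("switch corners top",[T(*p,.03)[:2].round(4) for p in((575,235),(722,215),(742,352),(592,372))])
E
```

```text
[[400, 255], [359, 258], [360, 286], [413, 282]]
[[304, 216], [266, 219], [260, 216], [240, 217], [227, 222], [193, 226], [197, 244], [209, 242], [215, 234], [235, 228], [241, 232], [242, 241], [305, 235]]
[[451, 205], [411, 208], [396, 205], [376, 207], [368, 211], [329, 213], [329, 234], [450, 225]]
[[52, 193], [54, 211], [59, 216], [84, 217], [99, 212], [95, 192]]
drv groove edge [ 0.47405332 -0.0050691   0.024     ] [0.46524018 0.13433925 0.024     ] 0.1396866449852848
mk groove edge [0.46222066 0.16199923 0.024     ] [0.45156122 0.31356137 0.024     ] 0.1519365141269712
tape floor corner [0.5392963 0.2030413 0.018    ]
driver w2 [ 0.49885105 -0.1907923   0.0065    ] [ 0.49447935 -0.07213814  0.004     ] 0.1187609923771239 [ 0.4966652  -0.13146522  0.00525   ]
driver top [ 0.49825288 -0.19082352  0.0065    ] [ 0.49197346 -0.07356573  0.004     ] 0.11745242218875383 [ 0.49511317 -0.13219463  0.00525   ]
marker top [ 0.56298902 -0.1978065   0.008     ] [ 0.59094778 -0.06958501  0.008     ] 0.13123430526168398 [ 0.5769684  -0.13369576  0.008     ]
marker left end w2 [ 0.56438433 -0.19657192  0.01      ]
tape top [ 0.42452551 -0.10310273  0.05      ] [ 0.42363883 -0.15967145  0.05      ] [ 0.39547977 -0.15916774  0.05      ] [ 0.39744468 -0.10114472  0.05      ]
switch corners top [array([ 0.525 , -0.3676]), array([ 0.5345, -0.446 ]), array([ 0.4621, -0.4544]), array([ 0.4527, -0.3746])]
```

Measurements agree: the driver length comes out at 118 mm, the marker at 131 mm, and the groove lengths are within 4 mm. Tray yaw is about 0.066. I'm moving to above the driver handle.

>>> send_rows([
  [7,8,-10,0,0,-0.1174],
  [7,8,-10,0,0,-0.1174],
  [7,8,-10,0,0,-0.1174],
  [7,8,-10,0,0,-0.1174],
  [7,8,-10,0,0,-0.1174],
  [7,8,-10,0,0,-0.1174],
  [7,8,-10,0,0,-0.1174],
  [7,8,-10,0,0,-0.1174],
], grip=60)

```text
time: 2.87
tool_pos: [0.4608, -0.1778, 0.1704]
ee_rot: [3.141, -0.0, 2.2]
wrist_force: [-0.2, -0.7, -0.3]
width: 0.0597
finger_force: 0.0
```

>>> send_rows([
  [7,8,-10,0,0,-0.1174],
  [7,8,-10,0,0,-0.1174],
  [7,8,-10,0,0,-0.1174],
  [7,8,-10,0,0,-0.1174],
  [7,8,-10,0,0,-0.1174],
  [0,0,0,0,0,0],
  [0,0,0,0,0,0],
])

```text
time: 3.45
tool_pos: [0.4949, -0.1388, 0.1203]
ee_rot: [-3.14, -0.001, 1.622]
wrist_force: [-0.2, 0.8, -0.3]
width: 0.06
finger_force: 0.0
```

```bash
python3 - <<'E'
from h import *
import pickle
o=sensors.get_obs();c=cam("wrist"); im=snap("wrist","w3",None,1.25); pickle.dump(c,open("c3.pkl","wb")); print(o["tool_pos"],o["ee_rot"],o["width"])
hsv=cv2.cvtColor(im,cv2.COLOR_BGR2HSV)
for nm,lo,hi in(("red",(170,120,80),(180,255,255)),("red0",(0,150,80),(6,255,255)),("blue",(105,120,60),(125,255,255))):
    m=cv2.inRange(hsv,lo,hi)
    for k in cv2.findContours(m,cv2.RETR_EXTERNAL,cv2.CHAIN_APPROX_NONE)[0]:
        if cv2.contourArea(k)>150:
            r=cv2.minAreaRect(k);p=cv2.boxPoints(r);print(nm,cv2.contourArea(k),[px2w("wrist",*q,.0075,c)[:2].round(4).tolist() for q in p],px2w("wrist",*r[0],.0075,c).round(4))
E
```

```text
[ 0.4948965  -0.1387502   0.12031812] [-3.14042918e+00 -6.66347020e-04  1.62208025e+00] 0.06000641651778578
red0 368.5 [[0.4932, -0.1548], [0.5043, -0.1542], [0.5062, -0.1859], [0.4947, -0.1864]] [ 0.4996 -0.1701  0.0075]
blue 1059.5 [[0.7474, -0.1479], [0.7688, -0.1468], [0.7875, -0.2059], [0.7648, -0.2071]] [ 0.7669 -0.1761  0.0075]
blue 2015.5 [[0.5616, -0.1778], [0.5871, -0.067], [0.6004, -0.0709], [0.5763, -0.1828]] [ 0.582  -0.1216  0.0075]
```

View pics/w3.png

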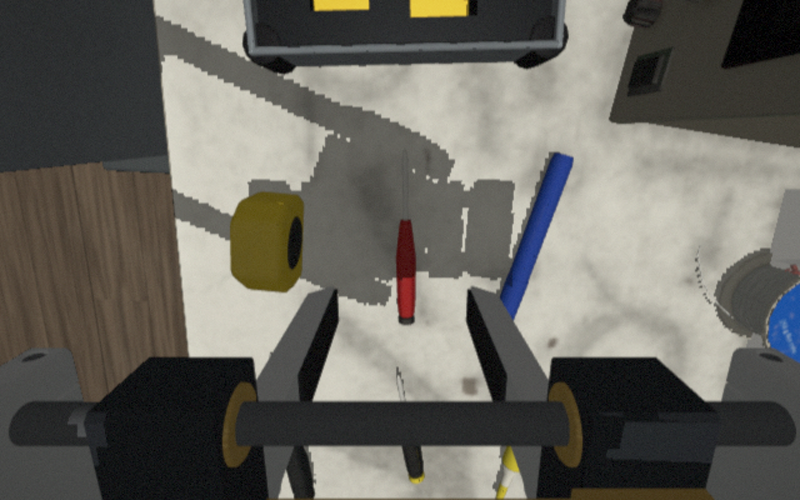

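w3: the driver's butt is at (406,322) and its tip at (405,152), between the fingers. The tape top is at (265,240) and the marker's far end at (563,155).

```bash
python3 - <<'E'
from h import *
import pickle
c=pickle.load(open("c3.pkl","rb"))
P=lambda u,v,z:px2w("wrist",u/1.25,v/1.25,z,c).round(4)
print("butt",P(406,323,.0065),"tip",P(405,152,.004),"handle front",P(406,222,.0065))
print("marker far end",P(563,155,.010))
print("tape top face corners",[P(u,v,.055)[:2].tolist() for u,v in((232,210),(290,200),(297,291),(237,281))])
E
```

```text
butt [ 0.501  -0.1909  0.0065] tip [ 0.4939 -0.0727  0.004 ] handle front [ 0.497  -0.1177  0.0065]
marker far end [ 0.5925 -0.0692  0.01  ]
tape top face corners [[0.4022, -0.1054], [0.4334, -0.0983], [0.4363, -0.1503], [0.4026, -0.146]]
```

>>> send_rows([
  [1,-1,-30,0,0,0],
  [1,0,-30,0,0,0],
  [0,0,-20,0,0,0],
  [0,0,-9,0,0,0],
  [0,0,-4,0,0,0],
  [0,0,0,0,0,0],
  [0,0,0,0,0,0],
])

```text
time: 4.08
tool_pos: [0.4982, -0.1429, 0.0292]
ee_rot: [3.139, 0.001, 1.615]
wrist_force: [0.7, -0.7, -0.3]
width: 0.0603
finger_force: 0.0
```

>>> send_rows([
  [0,0,0,0,0,0],
  [0,0,0,0,0,0],
  [0,0,0,0,0,0],
  [0,0,0,0,0,0],
  [0,0,0,0,0,0],
  [0,0,0,0,0,0],
], grip=5)

```text
time: 4.58
tool_pos: [0.4972, -0.1424, 0.0276]
ee_rot: [3.141, 0.0, 1.615]
wrist_force: [-1.1, 0.2, -0.3]
width: 0.0237
finger_force: 0.0
```

>>> send_rows([
  [0,0,10,0,0,0],
  [0,0,30,0,0,0],
  [0,0,40,0,0,0],
  [0,0,20,0,0,0],
  [0,0,0,0,0,0],
])

```text
time: 5.0
tool_pos: [0.5007, -0.1438, 0.1348]
ee_rot: [3.13, 0.005, 1.615]
wrist_force: [1.0, 0.3, -0.1]
width: 0.0051
finger_force: 0.0
```

The fingers are slower than I assumed, about 73 mm/s, so I lifted before they closed. I'll reopen, go down again and wait longer.

>>> send_rows([
  [0,0,0,0,0,0],
  [0,0,0,0,0,0],
  [0,0,0,0,0,0],
  [0,0,0,0,0,0],
  [0,0,0,0,0,0],
  [0,0,0,0,0,0],
  [0,0,0,0,0,0],
], grip=44)

```text
time: 5.58
tool_pos: [0.4969, -0.1423, 0.1268]
ee_rot: [-3.141, -0.001, 1.615]
wrist_force: [-0.1, 0.2, 0.6]
width: 0.0437
finger_force: 0.0
```

```bash
python3 - <<'E'
from h import *
import pickle
o=sensors.get_obs();c=cam("wrist"); im=snap("wrist","w4",(200,100,500,340),2.6); pickle.dump(c,open("c4.pkl","wb")); print(o["tool_pos"],o["ee_rot"],o["width"])
hsv=cv2.cvtColor(im,cv2.COLOR_BGR2HSV); m=cv2.inRange(hsv,(0,150,50),(8,255,255))|cv2.inRange(hsv,(170,120,50),(180,255,255))
for k in cv2.findContours(m,cv2.RETR_EXTERNAL,cv2.CHAIN_APPROX_NONE)[0]:
    if cv2.contourArea(k)>150:
        r=cv2.minAreaRect(k);p=cv2.boxPoints(r);print([px2w("wrist",*q,.0065,c)[:2].round(4).tolist() for q in p])
E
```

```text
[ 0.49691511 -0.1422825   0.12683842] [-3.14056441e+00 -5.22746331e-04  1.61460509e+00] 0.04368197466738776
[[0.4935, -0.1868], [0.4907, -0.1166], [0.5025, -0.116], [0.506, -0.1863]]
```

View pics/w4.png

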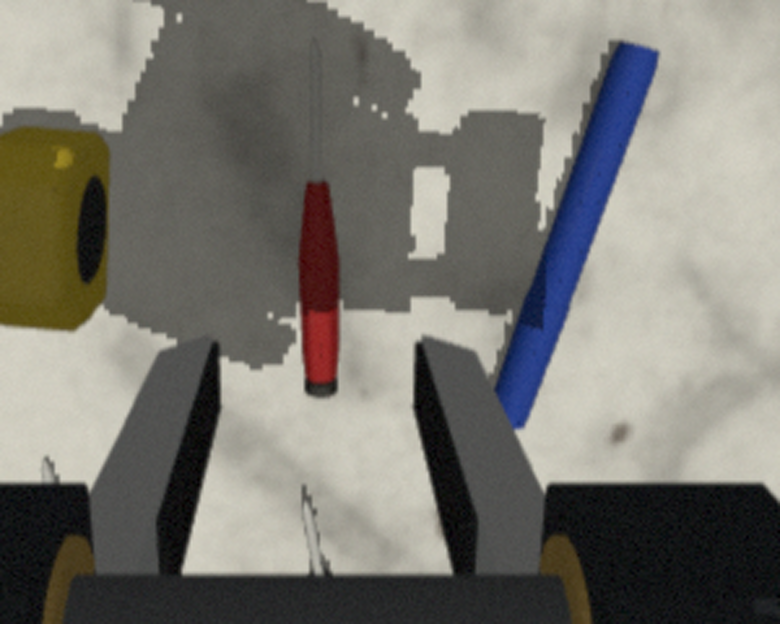

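The driver hasn't moved: handle centre line at crop (320,290), between the fingers at 218 and 415. Trying again.

>>> send_rows([
  [1,2,-35,0,0,0],
  [0,0,-35,0,0,0],
  [0,0,-20,0,0,0],
  [0,0,-7,0,0,0],
  [0,0,-2,0,0,0],
  [0,0,0,0,0,0],
  [0,0,0,0,0,0],
])

```text
time: 6.22
tool_pos: [0.4995, -0.141, 0.0303]
ee_rot: [3.138, 0.001, 1.615]
wrist_force: [0.6, 1.4, -0.4]
width: 0.0446
finger_force: 0.0
```

>>> send_rows([
  [0,0,0,0,0,0],
  [0,0,0,0,0,0],
  [0,0,0,0,0,0],
  [0,0,0,0,0,0],
  [0,0,0,0,0,0],
  [0,0,0,0,0,0],
  [0,0,0,0,0,0],
  [0,0,0,0,0,0],
], grip=2)

```text
time: 6.88
tool_pos: [0.4983, -0.1405, 0.0288]
ee_rot: [3.141, 0.0, 1.615]
wrist_force: [-0.1, -0.7, 2.6]
width: 0.0115
finger_force: 30.0
```

>>> send_rows([
  [0,0,0,0,0,0],
  [0,0,10,0,0,0],
  [0,0,20,0,0,0],
  [0,0,30,0,0,0],
  [0,0,20,0,0,0],
  [0,0,10,0,0,0],
  [0,0,0,0,0,0],
])

```text
time: 7.47
tool_pos: [0.4999, -0.1411, 0.1218]
ee_rot: [3.136, 0.003, 1.615]
wrist_force: [0.7, 1.3, -1.3]
width: 0.0111
finger_force: 30.0
```

>>> send_rows([
  [-4,20,0,0,0,0],
  [-8,35,0,0,0,0.01],
  [-8,35,0,0,0,0.01],
  [-8,35,0,0,0,0],
  [-8,35,0,0,0,0],
  [-5,22,0,0,0,0],
  [-2,15,0,0,0,0],
  [0,0,0,0,0,0],
])

```text
time: 8.13
tool_pos: [0.4534, 0.0592, 0.1167]
ee_rot: [-3.138, -0.001, 1.639]
wrist_force: [0.6, -0.7, -0.7]
width: 0.0115
finger_force: 30.0
```

>>> send_rows([
  [0,0,0,0,0,0],
  [0,0,0,0,0,0],
  [0,0,0,0,0,0],
])

```text
time: 8.38
tool_pos: [0.4551, 0.0556, 0.1179]
ee_rot: [-3.141, 0.0, 1.633]
wrist_force: [-0.6, -0.6, -0.6]
width: 0.0117
finger_force: 30.0
```

```bash
python3 - <<'E'
from h import *
import pickle
o=sensors.get_obs();c=cam("wrist"); im=snap("wrist","w5",None,1.25); pickle.dump(c,open("c5.pkl","wb")); print(o["tool_pos"],o["ee_rot"],o["width"])
E
```

```text
[0.45511024 0.05559577 0.11788471] [-3.14054653e+00  4.02174883e-04  1.63316980e+00] 0.011749233220662379
```

View pics/w5.png

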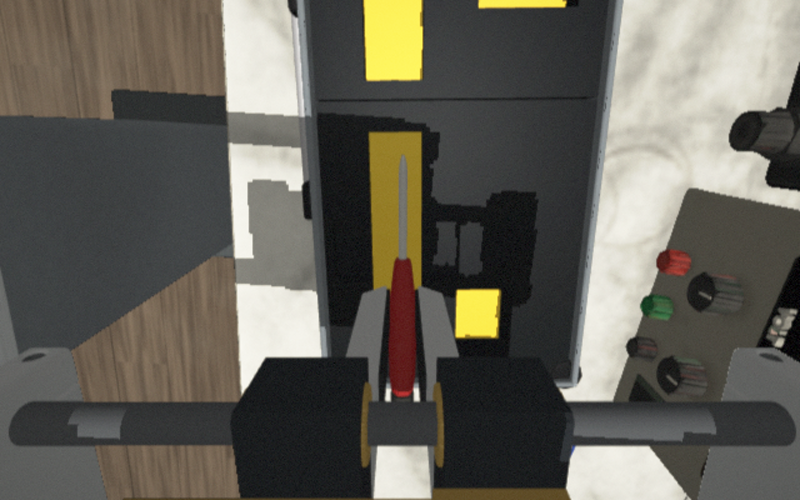

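w5: the driver is held straight. The groove's far end corners are at (370,131) and (421,131), the well floor spans (456–499, 290–338), and the marker groove's near end is at (365–422, 80).

```bash
python3 - <<'E'
from h import *
import pickle
c=pickle.load(open("c5.pkl","rb"))
P=lambda u,v,z:px2w("wrist",u/1.25,v/1.25,z,c).round(4)[:2]
print("drv groove far end",P(370,131,.024),P(421,131,.024),"lower edges",P(375,285,.024),P(420,285,.024))
print("marker near end",P(366,80,.024),P(422,80,.024))
print("well floor",P(456,290,.006),P(499,290,.006),P(499,338,.006),P(458,338,.006))
print("divider",P(318,99,.036),P(587,97,.036))
print("driver tip if tip z~.09",P(403,155,.094))
E
```

```text
drv groove far end [0.4323 0.1332] [0.4616 0.135 ] lower edges [0.4394 0.0386] [0.4682 0.0404]
marker near end [0.4289 0.1605] [0.4601 0.1625]
well floor [0.4944 0.0314] [0.5239 0.0333] [ 0.5286 -0.0031] [ 0.4994 -0.005 ]
divider [0.4045 0.1481] [0.5488 0.1582]
driver tip if tip z~.09 [0.4517 0.125 ]
```

>>> send_rows([
  [-2,2,-10,0,0,0.004],
  [0,0,-20,0,0,0],
  [0,0,-18,0,0,0],
  [0,0,-9,0,0,0],
  [0,0,-4,0,0,0],
  [0,0,-3,0,0,0],
  [0,0,0,0,0,0],
  [0,0,0,0,0,0],
])

```text
time: 9.1
tool_pos: [0.4538, 0.0584, 0.0557]
ee_rot: [3.14, 0.0, 1.638]
wrist_force: [-2.1, -0.6, 3.5]
width: 0.0115
finger_force: 30.0
```

>>> send_rows([
  [0,0,0,0,0,0],
  [0,0,0,0,0,0],
  [0,0,0,0,0,0],
  [0,0,0,0,0,0],
], grip=34)

```text
time: 9.43
tool_pos: [0.4533, 0.0586, 0.0544]
ee_rot: [3.141, 0.0, 1.639]
wrist_force: [-0.0, 0.7, -0.5]
width: 0.0329
finger_force: 0.0
```

>>> send_rows([
  [0,0,10,0,0,0],
  [0,0,20,0,0,0],
  [0,0,30,0,0,0],
  [0,0,30,0,0,0],
  [0,0,0,0,0,0],
  [0,0,0,0,0,0],
])

```text
time: 9.93
tool_pos: [0.4548, 0.0586, 0.1474]
ee_rot: [3.136, 0.0, 1.639]
wrist_force: [-0.6, 0.1, -0.7]
width: 0.0342
finger_force: 0.0
```

```bash
python3 - <<'E'
from h import *
import pickle
c=cam("wrist"); im=snap("wrist","w6",None,1.25)
hsv=cv2.cvtColor(im,cv2.COLOR_BGR2HSV); m=cv2.inRange(hsv,(0,150,50),(8,255,255))|cv2.inRange(hsv,(170,120,50),(180,255,255))
for k in cv2.findContours(m,cv2.RETR_EXTERNAL,cv2.CHAIN_APPROX_NONE)[0]:
    if cv2.contourArea(k)>150:
        r=cv2.minAreaRect(k);p=cv2.boxPoints(r);print(p.astype(int).tolist(),[px2w("wrist",*q,.0305,c)[:2].round(4).tolist() for q in p])
cc=pickle.load(open("c4.pkl","rb"))
Q=lambda u,v,z:px2w("wrist",200+u/2.6,100+v/2.6,z,cc).round(4)[:2]
print("marker",Q(509,420,.0075),Q(640,45,.0075))
E
```

```text
[[502, 208], [505, 192], [526, 196], [523, 212]] [[0.612, 0.0621], [0.6116, 0.0763], [0.6307, 0.0738], [0.6313, 0.0595]]
[[311, 251], [311, 173], [325, 173], [325, 251]] [[0.4509, 0.0105], [0.4466, 0.0813], [0.4582, 0.0821], [0.4633, 0.0114]]
[[622, 112], [639, 112], [639, 129], [622, 129]] [[0.69, 0.1481], [0.7036, 0.1491], [0.708, 0.136], [0.6942, 0.1351]]
marker [ 0.5673 -0.1974] [ 0.5943 -0.0687]
```

The driver is in its groove. Next is the marker.

>>> send_rows([
  [12,-18,0,0,0,-0.04],
  [21,-32,0,0,0,-0.05],
  [21,-32,0,0,0,-0.05],
  [21,-32,0,0,0,-0.05],
  [21,-32,0,0,0,-0.05],
  [21,-32,0,0,0,-0.038],
  [10,-14,0,0,0,0],
  [0,0,-10,0,0,0],
], grip=50)

```text
time: 10.65
tool_pos: [0.5817, -0.137, 0.1337]
ee_rot: [3.14, 0.001, 1.357]
wrist_force: [1.2, 0.4, 0.3]
width: 0.0499
finger_force: 0.0
```

>>> send_rows([
  [0,0,-10,0,0,0],
  [0,0,0,0,0,0],
  [0,0,0,0,0,0],
  [0,0,0,0,0,0],
])

```text
time: 10.98
tool_pos: [0.5794, -0.1319, 0.124]
ee_rot: [-3.14, -0.0, 1.362]
wrist_force: [0.0, 0.4, 0.5]
width: 0.0501
finger_force: 0.0
```

```bash
python3 - <<'E'
from h import *
import pickle
o=sensors.get_obs();c=cam("wrist"); im=snap("wrist","w7",None,1.25); print(o["tool_pos"],o["ee_rot"],o["width"])
hsv=cv2.cvtColor(im,cv2.COLOR_BGR2HSV); m=cv2.inRange(hsv,(105,120,40),(125,255,255))
for k in cv2.findContours(m,cv2.RETR_EXTERNAL,cv2.CHAIN_APPROX_NONE)[0]:
    if cv2.contourArea(k)>300:
        r=cv2.minAreaRect(k);p=cv2.boxPoints(r);print(cv2.contourArea(k),p.astype(int).tolist(),[px2w("wrist",*q,.01,c)[:2].round(4).tolist() for q in p])
E
```

```text
[ 0.57935735 -0.13194864  0.12400068] [-3.14027463e+00 -3.44368833e-04  1.36225135e+00] 0.050052052023223055
1826.5 [[500, 199], [532, 174], [575, 229], [543, 254]] [[0.7273, -0.1613], [0.7546, -0.145], [0.7892, -0.2019], [0.7614, -0.2203]]
2139.5 [[313, 273], [313, 124], [329, 124], [329, 273]] [[0.559, -0.1969], [0.587, -0.0679], [0.5994, -0.0705], [0.5731, -0.1999]]
```

>>> send_rows([
  [0,-2,-30,0,0,0],
  [0,0,-35,0,0,0],
  [0,0,-20,0,0,0],
  [0,0,-8,0,0,0],
  [0,0,-2.5,0,0,0],
  [0,0,0,0,0,0],
  [0,0,0,0,0,0],
])

```text
time: 11.62
tool_pos: [0.5816, -0.1356, 0.0312]
ee_rot: [3.138, 0.0, 1.361]
wrist_force: [0.3, 0.6, -0.4]
width: 0.0501
finger_force: 0.0
```

>>> send_rows([
  [0,0,0,0,0,0],
  [0,0,0,0,0,0],
  [0,0,0,0,0,0],
  [0,0,0,0,0,0],
  [0,0,0,0,0,0],
  [0,0,0,0,0,0],
  [0,0,0,0,0,0],
  [0,0,0,0,0,0],
], grip=5)

```text
time: 12.28
tool_pos: [0.5802, -0.1355, 0.0292]
ee_rot: [3.141, 0.0, 1.361]
wrist_force: [0.5, 0.7, 0.5]
width: 0.0146
finger_force: 30.0
```

>>> send_rows([
  [0,0,0,0,0,0],
  [0,0,10,0,0,0],
  [0,0,20,0,0,0],
  [0,0,30,0,0,0],
  [0,0,30,0,0,0],
  [0,0,20,0,0,0],
  [0,0,10,0,0,0],
  [0,0,0,0,0,0],
])

```text
time: 12.95
tool_pos: [0.5818, -0.1359, 0.1528]
ee_rot: [3.135, 0.001, 1.361]
wrist_force: [1.1, -1.0, 0.4]
width: 0.0146
finger_force: 30.0
```

>>> send_rows([
  [-7,20,0,0,0,0.03],
  [-14,37,0,0,0,0.03],
  [-14,37,0,0,0,0.03],
  [-14,37,0,0,0,0.03],
  [-14,37,0,0,0,0.03],
  [-14,37,0,0,0,0.03],
  [-14,37,0,0,0,0.03],
  [-14,37,0,0,0,0.03],
])

```text
time: 13.62
tool_pos: [0.473, 0.1449, 0.1469]
ee_rot: [-3.138, 0.0, 1.602]
wrist_force: [0.2, 1.1, -0.6]
width: 0.0146
finger_force: 30.0
```

>>> send_rows([
  [-14,37,0,0,0,0.03],
  [-14,37,0,0,0,0.01],
  [-6,17,-10,0,0,0],
  [0,0,-10,0,0,0],
  [0,0,-10,0,0,0],
  [0,0,0,0,0,0],
  [0,0,0,0,0,0],
  [0,0,0,0,0,0],
])

```text
time: 14.28
tool_pos: [0.4416, 0.2333, 0.1186]
ee_rot: [-3.141, 0.001, 1.638]
wrist_force: [-0.2, 0.7, 0.3]
width: 0.0145
finger_force: 30.0
```

```bash
python3 - <<'E'
from h import *
import pickle
o=sensors.get_obs();c=cam("wrist"); im=snap("wrist","w8",None,1.25); pickle.dump(c,open("c8.pkl","wb")); print(o["tool_pos"],o["ee_rot"],o["width"])
E
```

```text
[0.44164936 0.23332974 0.11863613] [-3.14102042e+00  5.39079773e-04  1.63838805e+00] 0.014521430655004053
```

View pics/w8.png

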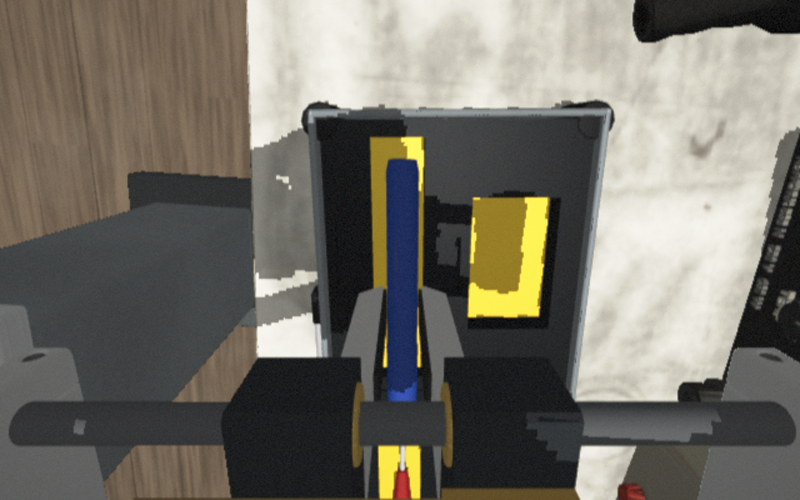

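w8: the marker is held straight with its end at (402,160). The groove's far corners are (371,137) and (424,137), and the pocket floor spans (468–548, 197–318).

```bash
python3 - <<'E'
from h import *
import pickle
c=pickle.load(open("c8.pkl","rb"))
P=lambda u,v,z:px2w("wrist",u/1.25,v/1.25,z,c).round(4)[:2]
print("groove far",P(371,137,.024),P(424,137,.024),"edges lower",P(373,285,.024),P(424,285,.024))
print("marker end",P(402,160,.098))
print("pocket floor",P(472,197,.018),P(549,197,.018),P(543,318,.018),P(468,318,.018))
E
```

```text
groove far [0.4191 0.3074] [0.4499 0.3095] edges lower [0.4248 0.2158] [0.4574 0.218 ]
marker end [0.4376 0.3008]
pocket floor [0.4828 0.2757] [0.5303 0.2789] [0.5397 0.1976] [0.4894 0.1942]
```

>>> send_rows([
  [-1,0,-10,0,0,0],
  [0,0,-20,0,0,0],
  [0,0,-18,0,0,0],
  [0,0,-9,0,0,0],
  [0,0,-4,0,0,0],
  [0,0,-3,0,0,0],
  [0,0,0,0,0,0],
  [0,0,0,0,0,0],
])

```text
time: 15.0
tool_pos: [0.4409, 0.2347, 0.0562]
ee_rot: [3.14, -0.0, 1.64]
wrist_force: [-0.6, -0.1, 2.6]
width: 0.0145
finger_force: 30.0
```

>>> send_rows([
  [0,0,0,0,0,0],
  [0,0,0,0,0,0],
  [0,0,0,0,0,0],
  [0,0,0,0,0,0],
], grip=36)

```text
time: 15.33
tool_pos: [0.4403, 0.2347, 0.055]
ee_rot: [3.141, -0.0, 1.641]
wrist_force: [0.0, -0.6, 0.3]
width: 0.0352
finger_force: 0.0
```

>>> send_rows([
  [0,0,10,0,0,0],
  [0,0,20,0,0,0],
  [0,0,30,0,0,0],
  [0,0,30,0,0,0],
  [0,0,0,0,0,0],
  [0,0,0,0,0,0],
])

```text
time: 15.83
tool_pos: [0.4417, 0.2353, 0.1481]
ee_rot: [3.136, -0.002, 1.641]
wrist_force: [-0.7, -1.2, -0.4]
width: 0.0357
finger_force: 0.0
```

```bash
python3 - <<'E'
from h import *
o=sensors.get_obs();c=cam("wrist"); im=snap("wrist","w9",None,1.25); print(o["tool_pos"])
hsv=cv2.cvtColor(im,cv2.COLOR_BGR2HSV); m=cv2.inRange(hsv,(105,120,40),(125,255,255))
for k in cv2.findContours(m,cv2.RETR_EXTERNAL,cv2.CHAIN_APPROX_NONE)[0]:
    if cv2.contourArea(k)>300:
        r=cv2.minAreaRect(k);p=cv2.boxPoints(r);print(cv2.contourArea(k),p.astype(int).tolist(),[px2w("wrist",*q,.033,c)[:2].round(4).tolist() for q in p])
E
```

```text
[0.44169319 0.23525047 0.14809682]
2106.0 [[312, 121], [327, 121], [327, 272], [312, 272]] [[0.4307, 0.3013], [0.4426, 0.3021], [0.4526, 0.1696], [0.4391, 0.1687]]
```

Marker is in its groove. Next is the tape measure.

>>> send_rows([
  [-2,-20,15,0,0,0],
  [-3,-38,10,0,0,-0.01],
  [-3,-38,10,0,0,-0.01],
  [-3,-38,10,0,0,-0.01],
  [-3,-38,10,0,0,-0.01],
  [-3,-38,0,0,0,-0.01],
  [-3,-38,0,0,0,-0.01],
  [-3,-38,0,0,0,-0.01],
], grip=75)

```text
time: 16.55
tool_pos: [0.4158, -0.0528, 0.1985]
ee_rot: [-3.139, -0.001, 1.57]
wrist_force: [-0.3, 0.4, -0.2]
width: 0.0751
finger_force: 0.0
```

>>> send_rows([
  [-3,-38,0,0,0,0],
  [-3,-30,0,0,0,0],
  [-1,-12,0,0,0,0],
  [0,0,0,0,0,0],
  [0,0,0,0,0,0],
  [0,0,0,0,0,0],
])

```text
time: 17.05
tool_pos: [0.4098, -0.1304, 0.199]
ee_rot: [-3.14, -0.002, 1.571]
wrist_force: [0.4, -0.4, 0.2]
width: 0.0749
finger_force: 0.0
```

```bash
python3 - <<'E'
from h import *
import pickle
o=sensors.get_obs();c=cam("wrist"); im=snap("wrist","w10",(200,130,460,330),3); pickle.dump(c,open("c10.pkl","wb")); print(o["tool_pos"],o["ee_rot"],o["width"])
E
```

```text
[ 0.40980549 -0.13037046  0.19897593] [-3.13987251e+00 -1.59042731e-03  1.57131801e+00] 0.07488691370773938
```

View pics/w10.png

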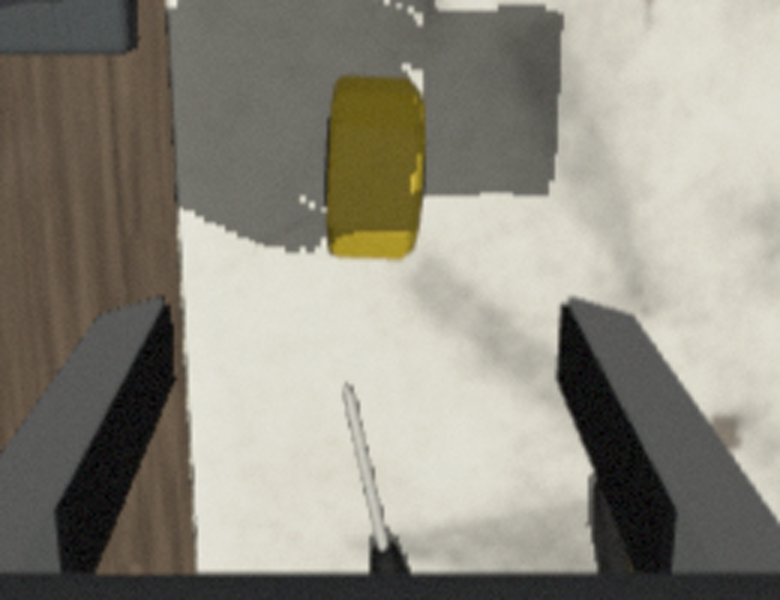

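w10: the tape top is between x = 330 and 425 and y = 78 and 258 in the crop, tilted slightly, with the fingers straddling it.

```bash
python3 - <<'E'
from h import *
import pickle
c=pickle.load(open("c10.pkl","rb"))
Q=lambda u,v,z:px2w("wrist",200+u/3,130+v/3,z,c).round(4)[:2]
for z in(.055,.04):print(z,[Q(*p,z).tolist() for p in((335,80),(418,80),(424,170),(412,258),(329,250),(328,170))])
# project model box at guesses
def box(cx,cy,yaw):
    R=np.array([[np.cos(yaw),-np.sin(yaw)],[np.sin(yaw),np.cos(yaw)]])
    for z in(.055,0):
        print(z,[((w2px("wrist",[*(np.array([cx,cy])+R@np.array(p)),z],c)-[200,130])*3).round().tolist() for p in((-.0165,.0325),(.0165,.0325),(.0165,-.0325),(-.0165,-.0325))])
box(.410,-.131,0)
E
```

```text
0.055 [[0.4012, -0.0966], [0.4262, -0.0966], [0.4285, -0.1245], [0.4252, -0.1532], [0.3989, -0.1506], [0.3988, -0.1246]]
0.04 [[0.4007, -0.0989], [0.427, -0.0989], [0.4294, -0.1282], [0.4259, -0.1584], [0.3983, -0.1556], [0.3982, -0.1283]]
0.055 [[310.0, 86.0], [419.0, 86.0], [416.0, 288.0], [312.0, 288.0]]
0 [[318.0, 61.0], [411.0, 62.0], [409.0, 236.0], [320.0, 236.0]]
```

>>> send_rows([
  [4,2,-20,0,0,-0.03],
  [0,0,-40,0,0,0],
  [0,0,-40,0,0,0],
  [0,0,-30,0,0,0],
  [0,0,-12,0,0,0],
  [0,0,-4,0,0,0],
  [0,0,0,0,0,0],
  [0,0,0,0,0,0],
])

```text
time: 17.77
tool_pos: [0.4151, -0.129, 0.055]
ee_rot: [3.14, 0.001, 1.542]
wrist_force: [0.4, -0.1, 0.1]
width: 0.0749
finger_force: 0.0
```

>>> send_rows([
  [0,0,0,0,0,0],
  [0,0,0,0,0,0],
  [0,0,0,0,0,0],
  [0,0,0,0,0,0],
  [0,0,0,0,0,0],
  [0,0,0,0,0,0],
  [0,0,0,0,0,0],
  [0,0,0,0,0,0],
], grip=22)

```text
time: 18.43
tool_pos: [0.414, -0.1294, 0.054]
ee_rot: [-3.141, -0.0, 1.54]
wrist_force: [-0.8, 0.9, -0.6]
width: 0.0302
finger_force: 29.7
```

>>> send_rows([
  [0,0,0,0,0,0],
  [0,0,10,0,0,0],
  [0,0,20,0,0,0],
  [0,0,30,0,0,0],
  [0,0,40,0,0,0],
  [0,0,40,0,0,0],
  [0,0,10,0,0,0],
  [0,0,0,0,0,0],
])

```text
time: 19.1
tool_pos: [0.4163, -0.1303, 0.2087]
ee_rot: [3.133, 0.004, 1.541]
wrist_force: [0.0, -0.0, -1.3]
width: 0.0298
finger_force: 29.7
```

>>> send_rows([
  [5,20,0,0,0,0.01],
  [9,37,0,0,0,0.01],
  [9,37,0,0,0,0.01],
  [9,37,0,0,0,0.01],
  [9,37,0,0,0,0.01],
  [9,37,0,0,0,0.01],
  [9,37,0,0,0,0.01],
  [9,37,0,0,0,0.01],
])

```text
time: 19.77
tool_pos: [0.4809, 0.1513, 0.201]
ee_rot: [-3.137, 0.001, 1.621]
wrist_force: [0.9, -1.4, -1.1]
width: 0.0298
finger_force: 29.7
```

>>> send_rows([
  [9,37,0,0,0,0.01],
  [9,36,0,0,0,0.008],
  [8,16,-20,0,0,0],
  [0,0,-30,0,0,0],
  [0,0,-20,0,0,0],
  [0,0,-10,0,0,0],
  [0,0,0,0,0,0],
  [0,0,0,0,0,0],
])

```text
time: 20.43
tool_pos: [0.5074, 0.2381, 0.1226]
ee_rot: [-3.139, 0.001, 1.638]
wrist_force: [0.2, 0.3, -0.7]
width: 0.0301
finger_force: 29.7
```

```bash
python3 - <<'E'
from h import *
o=sensors.get_obs();c=cam("wrist"); print(o["tool_pos"],o["ee_rot"])
E
```

```text
[0.50738647 0.23813043 0.12261024] [-3.13882154e+00  7.69404537e-04  1.63824243e+00]
```

>>> send_rows([
  [1,0,-12,0,0,0],
  [0,0,-14,0,0,0],
  [0,0,-10,0,0,0],
  [0,0,-5,0,0,0],
  [0,0,-3,0,0,0],
  [0,0,0,0,0,0],
  [0,0,0,0,0,0],
])

```text
time: 21.02
tool_pos: [0.5096, 0.2387, 0.0806]
ee_rot: [3.141, -0.0, 1.638]
wrist_force: [0.4, -0.6, -0.6]
width: 0.0299
finger_force: 29.7
```

>>> send_rows([
  [0,0,-3,0,0,0],
  [0,0,-2,0,0,0],
  [0,0,0,0,0,0],
  [0,0,0,0,0,0],
  [0,0,0,0,0,0],
])

```text
time: 21.43
tool_pos: [0.5092, 0.2386, 0.0751]
ee_rot: [3.141, -0.0, 1.639]
wrist_force: [-0.3, -0.6, -1.2]
width: 0.0301
finger_force: 29.7
```

>>> send_rows([
  [0,0,-2.5,0,0,0],
  [0,0,0,0,0,0],
  [0,0,0,0,0,0],
  [0,0,0,0,0,0],
])

```text
time: 21.77
tool_pos: [0.5092, 0.2387, 0.0749]
ee_rot: [3.141, -0.0, 1.639]
wrist_force: [-4.1, -1.3, 8.5]
width: 0.0302
finger_force: 29.8
```

>>> send_rows([
  [0,0,0,0,0,0],
  [0,0,0,0,0,0],
  [0,0,0,0,0,0],
  [0,0,0,0,0,0],
  [0,0,0,0,0,0],
], grip=50)

```text
time: 22.18
tool_pos: [0.5091, 0.2386, 0.0721]
ee_rot: [-3.141, 0.0, 1.639]
wrist_force: [-0.0, 0.6, 0.1]
width: 0.0497
finger_force: 0.0
```

>>> send_rows([
  [0,0,10,0,0,0],
  [0,0,25,0,0,0],
  [0,0,35,0,0,0],
  [0,0,40,0,0,0],
  [0,0,20,0,0,0],
  [0,0,0,0,0,0],
])

```text
time: 22.68
tool_pos: [0.5121, 0.2397, 0.2106]
ee_rot: [3.129, -0.004, 1.639]
wrist_force: [0.4, -0.5, 0.5]
width: 0.0498
finger_force: 0.0
```

Tape is seated: contact at 8.5 N and the pads are clear. Now on to the key switch, turning the tool to yaw of about -0.85.

>>> send_rows([
  [0,-15,0,0,0,-0.113],
  [-1,-30,0,0,0,-0.113],
  [-1,-30,0,0,0,-0.113],
  [-1,-30,0,0,0,-0.113],
  [-1,-30,0,0,0,-0.113],
  [-1,-30,0,0,0,-0.113],
  [-1,-30,0,0,0,-0.113],
  [-1,-30,0,0,0,-0.113],
], grip=60)

```text
time: 23.35
tool_pos: [0.5014, 0.0123, 0.2018]
ee_rot: [-3.141, 0.001, 0.729]
wrist_force: [0.7, 0.3, -1.0]
width: 0.0603
finger_force: 0.0
```

>>> send_rows([
  [-1,-30,0,0,0,-0.113],
  [-1,-30,0,0,0,-0.113],
  [-1,-30,0,0,0,-0.113],
  [-1,-30,0,0,0,-0.113],
  [-1,-30,0,0,0,-0.113],
  [-1,-30,0,0,0,-0.113],
  [-1,-30,0,0,0,-0.113],
  [-1,-30,0,0,0,-0.113],
])

```text
time: 24.02
tool_pos: [0.4935, -0.2277, 0.2017]
ee_rot: [-3.141, 0.001, -0.175]
wrist_force: [0.8, 0.0, 0.1]
width: 0.0599
finger_force: 0.0
```

>>> send_rows([
  [-1,-30,0,0,0,-0.113],
  [-1,-30,0,0,0,-0.113],
  [-1,-30,0,0,0,-0.113],
  [0,-30,0,0,0,-0.113],
  [0,-30,0,0,0,-0.113],
  [0,-30,0,0,0,-0.113],
  [0,-4,0,0,0,0],
  [0,0,0,0,0,0],
])

```text
time: 24.68
tool_pos: [0.4903, -0.4118, 0.2007]
ee_rot: [3.141, 0.003, -0.849]
wrist_force: [-0.7, 0.2, -0.5]
width: 0.0599
finger_force: 0.0
```

>>> send_rows([
  [0,0,0,0,0,0],
  [0,0,0,0,0,0],
  [0,0,0,0,0,0],
])

```text
time: 24.93
tool_pos: [0.4915, -0.409, 0.2027]
ee_rot: [-3.141, 0.0, -0.845]
wrist_force: [-0.8, -0.3, -0.4]
width: 0.0604
finger_force: 0.0
```

```bash
python3 - <<'E'
from h import *
import pickle
o=sensors.get_obs();c=cam("wrist"); im=snap("wrist","w11",(180,90,460,300),2.8); pickle.dump(c,open("c11.pkl","wb")); print(o["tool_pos"],o["ee_rot"],o["width"],o["joint_positions"])
print([(w2px("wrist",[.4936,-.4106,z],c)-[180,90])*2.8 for z in(.03,.067)])
E
```

```text
[ 0.49150089 -0.40896788  0.20271779] [-3.14137688e+00  1.98574175e-04 -8.45248165e-01] 0.060409209386956673 [-7.82751376e-01  2.93660996e-01  1.18448127e+00  2.28742012e-04
  1.66363510e+00  1.63331432e+00]
[array([397.09666811, 257.04016145]), array([397.21905372, 282.92451144])]
```

View pics/w11.png

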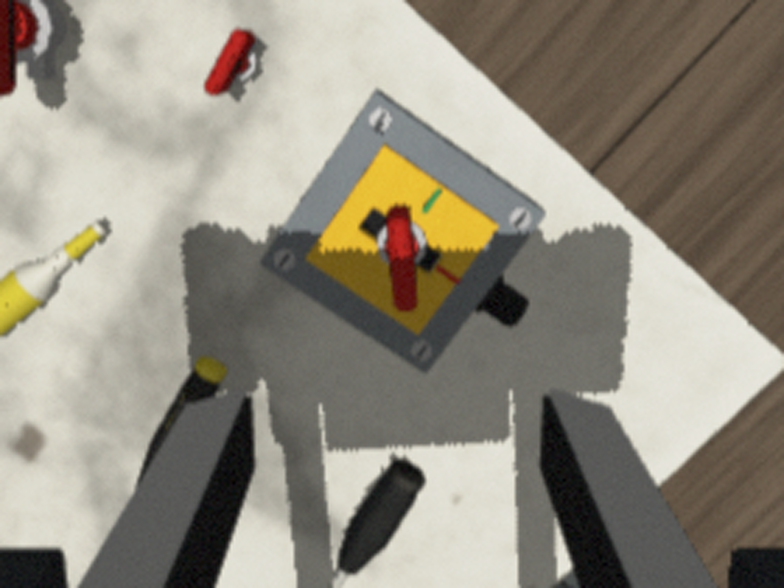

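w11: the key bow runs (400,208)–(403,310), nearly in line with the tool. The slot is the dark marks at (375,222) and (430,259) with a red line to (458,282). The switch corners are (378,90), (545,215), (428,372) and (262,262).

```bash
python3 - <<'E'
from h import *
import pickle
c=pickle.load(open("c11.pkl","rb"))
Q=lambda u,v,z:px2w("wrist",180+u/2.8,90+v/2.8,z,c)[:2]
K=[Q(*p,.03) for p in((378,90),(545,215),(428,372),(262,262))];print("corners",np.round(K,4).tolist(),"mean",np.mean(K,0).round(4))
for i in range(4):
    d=K[(i+1)%4]-K[i];print(np.linalg.norm(d).round(4),np.degrees(np.arctan2(d[1],d[0])).round(1))
a,b,e=Q(372,219,.03),Q(433,263,.03),Q(458,282,.03);print("slot",a,b,e,[np.degrees(np.arctan2(*(a-q)[::-1])).round(1) for q in(b,e)],"mid",(a+b)/2)
a,b=Q(400,208,.067),Q(403,308,.067);print("bow",a,b,np.linalg.norm(a-b),np.degrees(np.arctan2(*(a-b)[::-1])),(a+b)/2)
Y=[Q(*p,.03) for p in((384,146),(498,228),(420,334),(306,258))];print("yellow mean",np.mean(Y,0),[np.degrees(np.arctan2(*(Y[(i+1)%4]-Y[i])[::-1])).round(1) for i in range(4)])
E
```

```text
corners [[0.5377, -0.4503], [0.4643, -0.4571], [0.4557, -0.3853], [0.5289, -0.3768]] mean [ 0.4967 -0.4174]
0.0736 -174.7
0.0724 96.9
0.0738 6.6
0.0741 -83.2
slot [ 0.50955904 -0.4150661 ] [ 0.48241306 -0.41757337] [ 0.47083403 -0.41835251] [np.float64(5.3), np.float64(4.9)] mid [ 0.49598605 -0.41631974]
bow [ 0.5091816  -0.42946249] [ 0.48659428 -0.40554571] 0.03289680410721546 -46.637532319707056 [ 0.49788794 -0.4175041 ]
yellow mean [ 0.49574868 -0.41569552] [np.float64(-174.0), np.float64(96.8), np.float64(6.7), np.float64(-83.6)]
```

>>> send_rows([
  [5,-7.7,0,0,0,0.03],
  [0,0,-20,0,0,0],
  [0,0,-35,0,0,0],
  [0,0,-35,0,0,0],
  [0,0,-25,0,0,0],
  [0,0,-12,0,0,0],
  [0,0,-5,0,0,0],
  [0,0,-2,0,0,0],
], grip=36)

```text
time: 25.65
tool_pos: [0.4964, -0.4176, 0.0685]
ee_rot: [3.142, 0.0, -0.817]
wrist_force: [-0.1, 0.4, 1.3]
width: 0.0362
finger_force: 0.0
```

>>> send_rows([
  [0,0,0,0,0,0],
  [0,0,0,0,0,0],
  [0,0,0,0,0,0],
  [0,0,0,0,0,0],
])

```text
time: 25.98
tool_pos: [0.4969, -0.4188, 0.0704]
ee_rot: [-3.142, -0.003, -0.817]
wrist_force: [0.1, 0.1, 1.2]
width: 0.036
finger_force: 0.0
```

>>> send_rows([
  [0,0,0,0,0,0],
  [0,0,0,0,0,0],
  [0,0,0,0,0,0],
  [0,0,0,0,0,0],
  [0,0,0,0,0,0],
  [0,0,0,0,0,0],
  [0,0,0,0,0,0],
  [0,0,0,0,0,0],
], grip=1)

```text
time: 26.65
tool_pos: [0.4962, -0.4181, 0.0685]
ee_rot: [3.142, 0.0, -0.817]
wrist_force: [0.1, 0.2, 0.3]
width: 0.0076
finger_force: 30.0
```

```bash
python3 - <<'E'
from h import *
o=sensors.get_obs();print({k:np.round(v,4) for k,v in o.items()})
E
```

```text
{'time': np.float64(26.65), 'joint_positions': array([-7.8750e-01,  3.8240e-01,  1.3401e+00, -1.0000e-04,  1.4192e+00,
        1.6007e+00]), 'qvel': array([-0.0004,  0.0022, -0.0011,  0.0001,  0.0007,  0.0012]), 'joint_torque': array([-4.92000e-02, -4.46038e+01, -2.85820e+01, -1.58000e-02,
       -7.10000e-02, -7.00000e-04]), 'tool_pos': array([ 0.4962, -0.4181,  0.0685]), 'ee_rot': array([ 3.1415e+00,  1.0000e-04, -8.1750e-01]), 'wrist_force': array([0.1427, 0.2209, 0.3051]), 'wrist_torque': array([ 0.0612,  0.1535, -0.0069]), 'finger_force': np.float64(29.9999), 'width': np.float64(0.0076)}
```

>>> send_rows([
  [0,0,0,0,0,0.06],
  [0,0,0,0,0,0.08],
  [0,0,0,0,0,0.09],
  [0,0,0,0,0,0.09],
  [0,0,0,0,0,0.09],
  [0,0,0,0,0,0.09],
  [0,0,0,0,0,0.09],
  [0,0,0,0,0,0.09],
])

```text
time: 27.32
tool_pos: [0.4961, -0.4178, 0.0684]
ee_rot: [-3.141, 0.0, -0.133]
wrist_force: [-1.0, 1.6, 0.8]
width: 0.0081
finger_force: 30.0
```

>>> send_rows([
  [0,0,0,0,0,0.08],
  [0,0,0,0,0,0.08],
  [0,0,0,0,0,0.06],
  [0,0,0,0,0,0.025],
  [0,0,0,0,0,0],
  [0,0,0,0,0,0],
  [0,0,0,0,0,0],
])

```text
time: 27.9
tool_pos: [0.4961, -0.4176, 0.0684]
ee_rot: [-3.141, 0.0, 0.107]
wrist_force: [-0.9, 2.3, 1.7]
width: 0.0078
finger_force: 30.0
```

```bash
python3 - <<'E'
from h import *
import pickle
o=sensors.get_obs();print(o["tool_pos"],np.degrees(o["ee_rot"]),o["wrist_torque"],o["wrist_force"],o["width"])
c=cam("wrist"); pickle.dump(c,open("c12.pkl","wb")); snap("wrist","w12",(180,90,460,300),2.8)
E
```

```text
[ 0.49605773 -0.41756574  0.06841323] [-1.79937708e+02  1.95426909e-02  6.13754024e+00] [ 0.45784218  0.25361769 -0.0100093 ] [-0.88497611  2.26282558  1.71554037] 0.007797730594012748
```

View pics/w12.png

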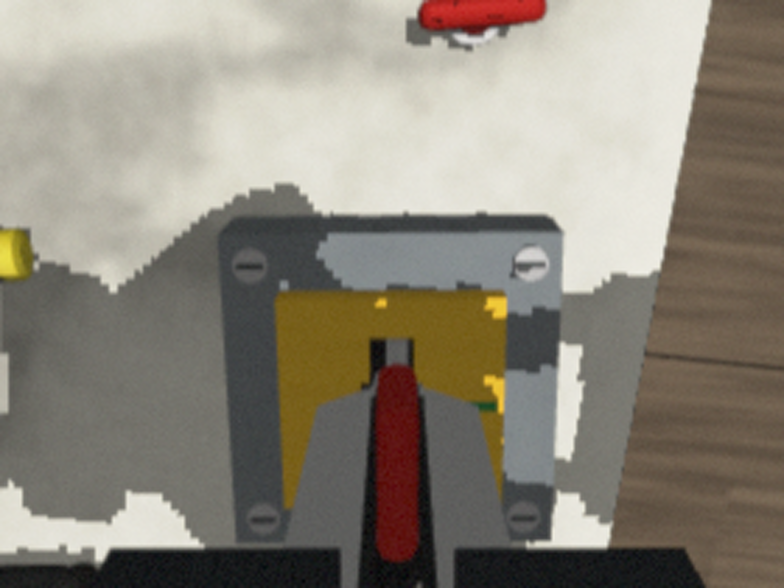

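w12: the key is in line with the slot. The bit at 388–411 lies inside the slot at 371–413, about 1.5 mm to the right. I'll shift 1.5 mm in +y and draw up slowly.

>>> send_rows([
  [0,1.5,0,0,0,0],
  [0,0,1,0,0,0],
  [0,0,2,0,0,0],
  [0,0,2,0,0,0],
  [0,0,3,0,0,0],
  [0,0,3,0,0,0],
  [0,0,0,0,0,0],
])

```text
time: 28.53
tool_pos: [0.4966, -0.4171, 0.0807]
ee_rot: [3.14, -0.001, 0.107]
wrist_force: [0.3, -0.4, -0.0]
width: 0.0078
finger_force: 30.0
```

```bash
python3 - <<'E'
from h import *
o=sensors.get_obs();print(o["tool_pos"],np.degrees(o["ee_rot"]),o["wrist_torque"],o["wrist_force"],o["width"])
E
```

```text
[ 0.49661936 -0.41713942  0.08072772] [ 1.79901027e+02 -7.25511299e-02  6.15870603e+00] [-0.00238543  0.15282203  0.00633223] [ 0.2930609  -0.36306606 -0.02932577] 0.00780067394479442
```

>>> send_rows([
  [0,0,4,0,0,0],
  [0,0,5,0,0,0],
  [0,0,8,0,0,0],
  [0,0,15,0,0,0],
  [0,0,25,0,0,0],
  [0,0,25,0,0,0],
  [0,0,15,0,0,0],
  [0,0,5,0,0,0],
])

```text
time: 29.2
tool_pos: [0.4974, -0.4178, 0.1867]
ee_rot: [3.135, -0.005, 0.108]
wrist_force: [0.3, -0.0, -1.0]
width: 0.0077
finger_force: 30.0
```

>>> send_rows([
  [0,15,0,0,0,0.1],
  [1,31,0,0,0,0.11],
  [1,31,0,0,0,0.11],
  [1,31,0,0,0,0.11],
  [1,31,0,0,0,0.11],
  [1,31,0,0,0,0.11],
  [1,31,0,0,0,0.11],
  [1,31,0,0,0,0.11],
])

```text
time: 29.87
tool_pos: [0.5026, -0.183, 0.181]
ee_rot: [-3.141, 0.0, 0.983]
wrist_force: [-0.0, -0.0, -0.5]
width: 0.0083
finger_force: 30.0
```

>>> send_rows([
  [1,31,0,0,0,0.11],
  [1,31,0,0,0,0.11],
  [1,31,0,0,0,0.11],
  [1,31,0,0,0,0.11],
  [1,31,0,0,0,0.11],
  [1,31,0,0,0,0.11],
  [0,18,0,0,0,0],
  [0,0,0,0,0,0],
])

```text
time: 30.53
tool_pos: [0.5086, 0.0228, 0.1811]
ee_rot: [-3.141, -0.002, 1.642]
wrist_force: [0.0, 0.0, 0.4]
width: 0.008
finger_force: 30.0
```

>>> send_rows([
  [0,0,-20,0,0,0],
  [0,0,-20,0,0,0],
  [0,0,-5,0,0,0],
  [0,0,0,0,0,0],
  [0,0,0,0,0,0],
  [0,0,0,0,0,0],
])

```text
time: 31.03
tool_pos: [0.5099, 0.0188, 0.1377]
ee_rot: [3.14, 0.0, 1.637]
wrist_force: [0.2, -0.2, -0.2]
width: 0.0075
finger_force: 30.0
```

```bash
python3 - <<'E'
from h import *
import pickle
o=sensors.get_obs();print(o["tool_pos"],np.degrees(o["ee_rot"]),o["wrist_force"],o["width"])
c=cam("wrist"); pickle.dump(c,open("c13.pkl","wb")); snap("wrist","w13",None,1.25)
E
```

```text
[0.50989131 0.01881674 0.1377207 ] [1.79885241e+02 2.40281346e-02 9.37799025e+01] [ 0.23353418 -0.22280147 -0.18966775] 0.007496414351997985
```

View pics/w13.png

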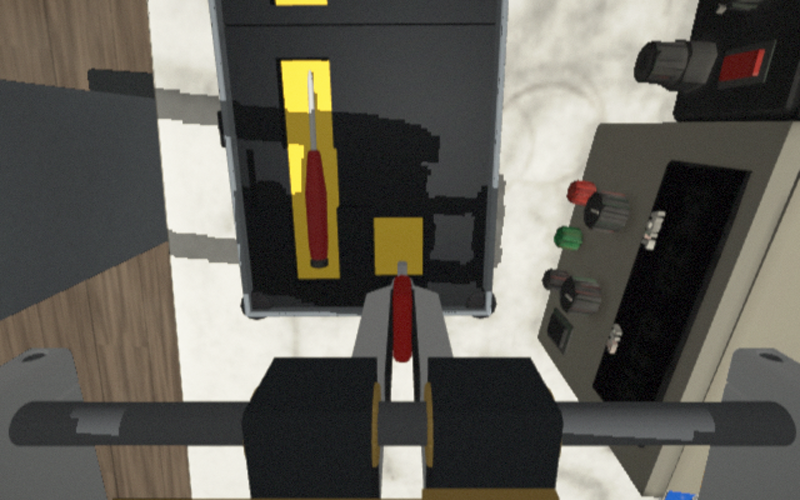

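w13: the key is held upright, with its bow at (402,320) and its bit at (402,268). The well floor spans (374–423, 217–275), and the driver lies in its groove at (315,160).

```bash
python3 - <<'E'
from h import *
import pickle
c=pickle.load(open("c13.pkl","rb"))
P=lambda u,v,z:px2w("wrist",u/1.25,v/1.25,z,c).round(4)[:2]
print(P(374,217,.006),P(422,217,.006),P(423,275,.006),P(376,275,.006))
print("bit end",P(402,263,.081))
E
```

```text
[0.4898 0.0379] [0.5235 0.0402] [ 0.5277 -0.0029] [ 0.4934 -0.0051]
bit end [0.5099 0.0298]
```

>>> send_rows([
  [-1,0.5,-15,0,0,0],
  [0,0,-20,0,0,0],
  [0,0,-18,0,0,0],
  [0,0,-10,0,0,0],
  [0,0,-5,0,0,0],
  [0,0,-3,0,0,0],
  [0,0,0,0,0,0],
  [0,0,0,0,0,0],
])

```text
time: 31.75
tool_pos: [0.5091, 0.0198, 0.0667]
ee_rot: [3.139, 0.0, 1.638]
wrist_force: [0.3, 0.5, -0.3]
width: 0.0081
finger_force: 30.0
```

>>> send_rows([
  [0,0,-2,0,0,0],
  [0,0,0,0,0,0],
  [0,0,0,0,0,0],
  [0,0,0,0,0,0],
])

```text
time: 32.08
tool_pos: [0.5094, 0.0198, 0.0656]
ee_rot: [3.138, 0.001, 1.638]
wrist_force: [-0.7, -0.0, 5.1]
width: 0.0081
finger_force: 30.0
```

>>> send_rows([
  [0,0,0,0,0,0],
  [0,0,0,0,0,0],
  [0,0,0,0,0,0],
  [0,0,0,0,0,0],
  [0,0,0,0,0,0],
], grip=32)

```text
time: 32.5
tool_pos: [0.5082, 0.0198, 0.0642]
ee_rot: [-3.142, 0.0, 1.638]
wrist_force: [-2.0, -0.1, 3.2]
width: 0.0318
finger_force: 1.7
```

>>> send_rows([
  [0,0,8,0,0,0],
  [0,0,20,0,0,0],
  [0,0,35,0,0,0],
  [0,0,40,0,0,0],
  [-10,0,40,0,0,0],
  [-20,-20,20,0,0,0],
  [-20,-30,0,0,0,0],
  [-20,-30,0,0,0,0],
])

```text
time: 33.17
tool_pos: [0.4386, -0.0606, 0.2293]
ee_rot: [3.136, 0.002, 1.64]
wrist_force: [0.0, -1.5, -0.2]
width: 0.0319
finger_force: 0.0
```

>>> send_rows([
  [-20,-30,10,0,0,0],
  [-20,-30,10,0,0,0],
  [-10,-20,0,0,0,0],
  [0,0,0,0,0,0],
  [0,0,0,0,0,0],
  [0,0,0,0,0,0],
  [0,0,0,0,0,0],
])

```text
time: 33.75
tool_pos: [0.3886, -0.1391, 0.2462]
ee_rot: [-3.141, -0.001, 1.639]
wrist_force: [1.0, -0.7, -0.5]
width: 0.0322
finger_force: 0.0
```

```bash
python3 - <<'E'
from h import *
o=sensors.get_obs();print(o["tool_pos"],o["ee_rot"],o["wrist_force"])
c=cam("wrist"); a=snap("wrist","w14",None,1.25); b=optics.snapshot("top")[:,:,::-1]; s=optics.snapshot("scene")[:,:,::-1]
A=cv2.resize(a[:230,100:540],(800,418))
B=cv2.resize(s[120:300,200:470],(270,180));B=cv2.resize(s[130:230,210:430],(396,180),interpolation=cv2.INTER_CUBIC)
C=cv2.resize(b[180:260,165:345],(404,180),interpolation=cv2.INTER_CUBIC)
cv2.imwrite("pics/fin.png",np.vstack([A,np.hstack([B,C])]))
E
```

```text
[ 0.38856511 -0.13913051  0.24615306] [-3.14130353e+00 -8.86366984e-04  1.63921568e+00] [ 0.99003401 -0.67971737 -0.48449658]
```

View pics/fin.png

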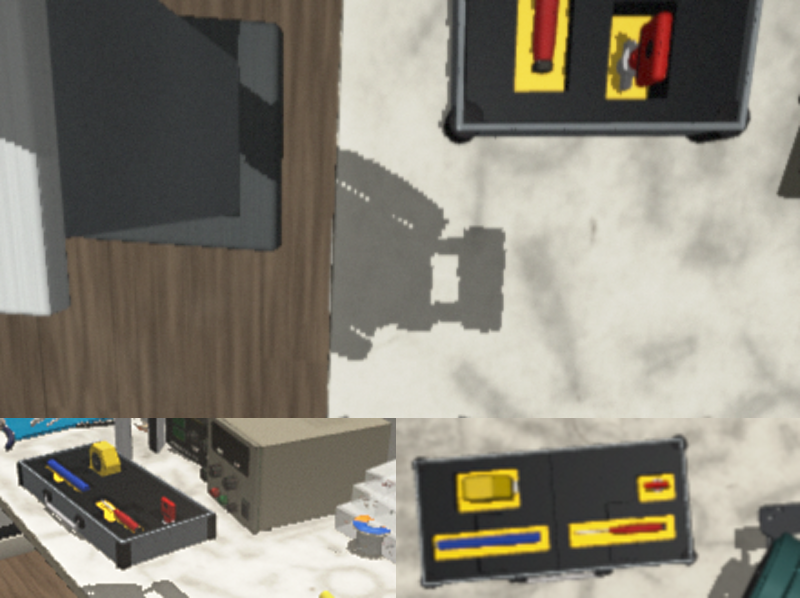

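The composite shows all four items in place: the marker and driver in their grooves, the tape in its pocket, and the key standing in its well with its bow at (655,48) leaning slightly, which is allowed. The arm is clear, so I'm handing in.

```bash
python3 -c "
from h import *
print(ticket.close_job())"
```

```text
the job is handed in; nothing more can be done
None
```

I packed the tray and handed in the job at about 34 s: the red-handled driver and marker are in their grooves, the tape measure is in its pocket, and the key is bit down in its well, leaning slightly; the judge gave no verdict.

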